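# Rock the jammed cinnamon stick out of the syrup bottle

### The job

The candied cinnamon stick has jammed at the neck of the clear flat syrup bottle, one end caught on the shoulder inside: lift the bottle off the blue mat, hold it neck-down over the open steel pan and rock it side to side until the stick works free and drops into the pan. Then lay the bottle gently on its side on the blue mat again, and put the steel lid on the pan so that it drops fully home and lies flat. Leave the pan and everything else where it stands.

Things in the scene. Friction and masses are not known exactly. Their poses are not given: they have to be found in the camera images.
- bottle: Clear flat glass bottle, 180 mm long, 0.25 to 0.38 kg, lying flat on the mat. Origin on its axis in mid-body, 18 mm above the mat. x runs from neck to base: base at +65 mm, body 66 mm wide (y), 36 thick (z), wall 4, to -65, shoulders to -77, round neck (36 mm outside, 28 bore) to the mouth at -115. At the start z is up, the neck roughly towards the robot. Grip across y near x = -10 mm (balance).
- bottle_mouth (a point): Centre of the bottle's open mouth, 115 mm from its origin. Tipped neck-down 40 to 60 degrees with no sideways lean, the bottle keeps the stick caught; then swinging it about its own z axis 30 to 40 degrees to each side, mouth over the pan, 0.7 to 1.5 s a swing, slides the stick off the shoulder and out in a few swings. If it wedges askew, tip the base down to slide it back, then try again.
- stick: Brown candied cinnamon stick, a double scroll 64 mm long (its x), 18 mm wide (y), 12 mm thick (z), ends rounded, 15 g. Origin at its centre. At the start it lies lengthwise inside the bottle by the side wall at +y of the bottle, its end towards the shoulder beside the neck's opening; it slides on the sticky glass (friction about 0.4) and does not roll.
- pan: Open steel food pan (sixth size) standing on the table, loose, 0.55 kg. Outside rim 176 mm (its x) x 162 mm (its y), top of the rim 65 mm above the table; opening 152 x 138 mm, floor 3 mm thick. Origin at the centre of its underside.
- lid: Steel lid of the pan, 0.24 kg, right way up on the table. Flange 176 mm (its x) x 162 mm (its y), 3 mm thick; below it a tapered recess 10 mm deep, 147 x 133 mm at the top, 141 x 127 at the bottom, drops into the pan's opening (either way round). Origin: centre of the flange's underside, 10 mm above the table at the start, 65 mm above the pan's origin when home. z up.
- lid_handle (a point): Centre of the lid's dark strap handle: a bar 100 mm long (along the lid's x), 12 mm wide and 8 mm high, 28 mm above the lid's origin, free underneath.
- mat: Light blue silicone mat fixed on the table, 280 mm (its x) x 200 mm (its y), 3 mm thick. Origin at the centre of its underside.
- canape_a: Bystander: canape in a white cup, 52 mm wide, 64 mm high, origin at the centre of its underside.
- canape_b: Bystander: another canape of the same kind.
- canape_c: Bystander: another canape of the same kind.
- sauce_yellow: Bystander: yellow squeeze bottle, 62 mm wide, 190 mm high, standing; origin at the centre of its underside.
- sauce_green: Bystander: green squeeze bottle of the same size.
- spoon: Bystander: steel spoon, 180 mm long, lying on the table.
- ramekin: Bystander: white ramekin, 84 mm wide, 45 mm high.
- palette_knife: Bystander: palette knife with a wooden handle, 270 mm long.
There are look-alikes about, which are no part of the job. Leave any black or yellow look-alike of the bottle alone. What is shaped like the lid but brown is not meant.

How it is judged (in metres and radians):
On the way, in this order (a step that is already met when the one before it is completed fails the run):
1. the bottle is held neck-down (over 30 degrees) with its mouth over the pan and is rocked to a side (over 8 degrees), the stick still inside (angle between bottle's own x axis and vertical below 1.05 rad and x of bottle_mouth in the frame of pan between -0.076 and 0.076 m and y of bottle_mouth in the frame of pan between -0.069 and 0.069 m and (angle between bottle's own y axis and vertical below 1.43 rad or angle between bottle's own y axis and vertical above 1.71 rad) and x of stick in the frame of bottle above -0.115 m), for 0.05 s.
2. the stick has dropped out of the bottle and lies in the pan (x of stick in the frame of pan between -0.076 and 0.076 m and y of stick in the frame of pan between -0.069 and 0.069 m and z of stick in the frame of pan below 0.035 m and linear speed of stick below 0.05 m/s and z of stick in the frame of pan below 0.03 m), for 0.2 s.
3. the bottle lies on its side on the blue mat again, let go (x of bottle in the frame of mat between -0.14 and 0.14 m and y of bottle in the frame of mat between -0.1 and 0.1 m and z of bottle in the frame of mat below 0.026 m and angle between bottle's own x axis and vertical between 1.47 and 1.67 rad and linear speed of bottle below 0.02 m/s and contact force between the fingers and bottle below 0.2 N), for 0.2 s.
At the end, for the whole second after the job is handed in: Stick at rest in the pan. Bottle at rest and let go, on its side (level within 6 degrees), its middle over the blue mat. Lid home on the level pan: centred within 6 mm, in line within 4.5 degrees, flange within 3.5 mm of the rim, flat, at rest (all of step 3 and x of stick in the frame of pan between -0.076 and 0.076 m and y of stick in the frame of pan between -0.069 and 0.069 m and z of stick in the frame of pan below 0.035 m and linear speed of stick below 0.05 m/s and x of lid in the frame of pan between -0.006 and 0.006 m and y of lid in the frame of pan between -0.006 and 0.006 m and z of lid in the frame of pan between 0.0615 and 0.0675 m and angle between lid's own z axis and vertical below 0.04 rad and angle between the x axis of lid and the x axis of pan, either way round below 0.08 rad and linear speed of lid below 0.02 m/s and angle between pan's own z axis and vertical below 0.03 rad); the robot touches nothing.
It fails at once if the glass bottle is let go in the air (its middle over 50 mm up) (height (world z) of bottle above 0.05 m and contact force between the fingers and bottle below 0.1 N).
It fails at once if the glass bottle is knocked hard on the pan (over 40 N) (contact force between bottle and pan above 40 N).
It fails at once if the pan is shifted by more than 40 mm (distance of pan from where it was at the start of the episode above 0.04 m).
It fails at once if another thing is moved by more than 30 mm (distance of any of canape_a, canape_b, canape_c, sauce_yellow, sauce_green, spoon, ramekin, palette_knife from where it was at the start of the episode above 0.03 m).
It fails at once if a squeeze bottle or a canape is tipped (angle between any of canape_a, canape_b, canape_c, sauce_yellow, sauce_green's own z axis and vertical above 0.5 rad).
It also fails if it takes over 72 s, if anything falls off the work surface, if the arm or the gripper's body presses on something with over 40 N, if the wrist force passes 120 N, or if a joint passes its speed limit or range.

### The arm

A 6-joint arm with a two-finger parallel gripper is mounted at the origin on the work surface. World frame = base frame: x ahead of the robot, y to its left, z up, the work surface at z = 0. Lengths are in mm, angles in rad, forces in N, time in s.
With the tool pointing down it reaches from about 350 to 975 mm from the base axis. Payload 17.4 kg.
Tool frame: the origin (TCP) lies between the finger pads; the fingertips stand r.tip_reach ahead of it and the grasp point (between the pads) lies 2 mm behind it (r.tip_reach is the distance from the TCP to the fingertips, in mm); z points along the fingers, y is the direction in which the jaws open and shut (so a half turn about z gives the same grasp; the last joint's range is limited). The gripper opens to 85 mm and grips with 20 to 120 N. Pads are 22 mm wide; open, the fingers measure 114 mm over their backs; the gripper's body (76 mm by 85 mm) begins 54 mm behind the grasp point. The pads swing forward as they close: fully open they stand 13 mm farther back than shut.
Start: joints at [1.303, 0.116, 1.442, -0, 1.584, -0.038], TCP at [153.761, 657.26, 248.303] pointing down, gripper open.
Joint ranges: [-2.83, 2.83], [-0.83, 2.19], [0.07, 2.5], [-1.14, 4.28], [0.01, 3], [-2.97, 2.97]. Speed limits (rad/s): [1.89, 1.89, 2.22, 3.14, 3.14, 3.14].

### API

Orientations are given as a unit quaternion [x, y, z, w].
In Python, from rig import status, capture, r gives the robot as it stands.
- The arm moves only by the shell command python3 -m crank 'ROWS' [OPENING] [FORCE]. ROWS is JSON, a list of rows, each an object of numbers: "x", "y", "z": the shift along the tool's x, y, z in mm; "turn": the turn about the tool's z in degrees. A call has 1 to 20 rows; each row shifts and turns the commanded pose from where the row before left it, along the tool's axes as they then stand; what a row does not reach is not made up. A row lasts 1/10 s, in which the tool goes at most 50 mm and 8.59 degrees, less where a joint would pass 70% of its speed; a pose out of reach is approached as far as the arm can. A call with a gripper value outside its range is refused whole. OPENING is the closure, from -1 (fully open) to 1 (shut), set as the call begins (- or left out, the last holds). The fingers move at their own pace and stop on an object; FORCE is the grip in N (left out, the last holds). Time passes only in rows, so rows that do not move let the fingers close. It gives the time, the measured TCP pose, the force and the opening at its end, in the units of the state.
- status.get_obs(): the state, without advancing time (a new reading comes with each control period).
- capture(name): name is "side" or "top"; returns a dict with "image" (384x512x3 uint8, blue, green, red), "vertical_fov" (degrees; the focal length in pixels is half the picture's height over the tangent of half this angle, whatever the lens; pixels are square), "cx", "cy" (the principal point, pixels), "distortion" ([k1, k2, p1, p2, k3] as OpenCV has them; the pictures are not rectified), "cam_to_world" (4x4, takes a point from camera to world coordinates). Camera axes: x right, y up, looking along -z (the intrinsics and any distortion apply to the point x, -y, -z); pixel columns grow to the right and rows downward; lengths in mm; the calibration is good to about 2 mm. A picture is of the moment at which its call begins. There is no depth.
- r.hand_in(): hands the job in, once; it reports no verdict.
The state is a dict: "time_s": time; "joint_pos": joint angles; "joint_vel": joint speeds; "tau": joint torques, N m; "eef_pos": TCP position; "orientation": TCP orientation; "force": force on the tool from outside, world axes, zero at the start; "ft_torque": the same for the moment, N m; "finger_gap": finger opening in mm.
Only numpy, scipy, OpenCV 4.12 (cv2) and the standard library are available. Lean on these libraries where they do the work, as an engineer would, in place of code of your own. Each camera call takes 0.05 s, during which the arm holds its last target. There are 200 camera calls.

## Working session

There is one attempt and no reset: what is moved stays moved. The work goes in short steps, Python scripts to look and compute and a shell command to move; the robot and the scene stay as the last step left them, time stands still between calls to the robot, and variables do not carry over. Pictures are saved under pics/ and viewed, about 8 in all and at most 12, crops included, and the job is handed in when it is done.

```bash
ls; mkdir -p pics
python3 - <<'E'
from rig import status, capture, r
import cv2,numpy as np
for n in ("top","side"):
    c=capture(n); cv2.imwrite(f"pics/{n}0.png",c["image"]); print(n,c["vertical_fov"],c["cx"],c["cy"],c["distortion"],np.round(c["cam_to_world"],3).tolist())
print(status.get_obs(), r.tip_reach)
E
```

```text
pics
top 46.799516275391646 246.3667690600458 195.77797679758342 [-0.00824911  0.          0.          0.          0.        ] [[-0.02, 0.987, -0.161, 312.058], [-1.0, -0.022, -0.013, -33.945], [-0.017, 0.161, 0.987, 1395.478], [0.0, 0.0, 0.0, 1.0]]
side 46.385998939480146 257.9882480034275 193.91713003052556 [-0.11044104  0.          0.          0.          0.        ] [[0.849, 0.265, -0.457, -181.828], [-0.529, 0.442, -0.725, -1115.318], [0.01, 0.857, 0.515, 827.614], [0.0, 0.0, 0.0, 1.0]]
{'time_s': 0.1, 'joint_pos': array([ 1.30322334e+00,  1.16419151e-01,  1.44220368e+00, -4.90837168e-06,
        1.58399662e+00, -3.78133318e-02]), 'joint_vel': array([-0.00086094, -0.00260629, -0.00159122, -0.00015711,  0.00169915,
       -0.00017895]), 'tau': array([ 1.76320133e-03, -7.33668280e+01, -6.33795118e+01,  1.09886167e-05,
        5.07809484e-03,  8.69171913e-06]), 'eef_pos': array([153.70432403, 657.10674264, 247.64547107]), 'orientation': array([ 1.14627324e-01,  9.93408432e-01, -5.07801175e-04, -7.56631652e-05]), 'force': array([-0.42543398,  0.25455732,  0.47391357]), 'ft_torque': array([ 0.07977458,  0.02779797, -0.03226431]), 'finger_gap': 85.60542132606687} 17.0
```

View pics/top0.png

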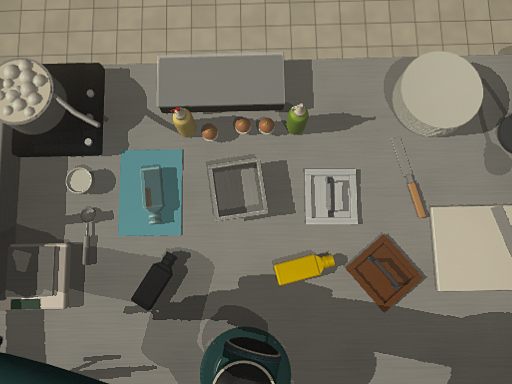

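View pics/side0.png

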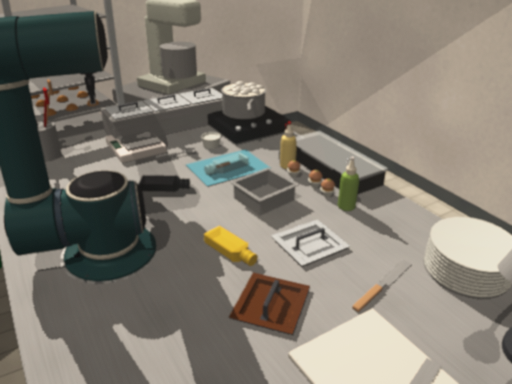

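View pics/topc.png

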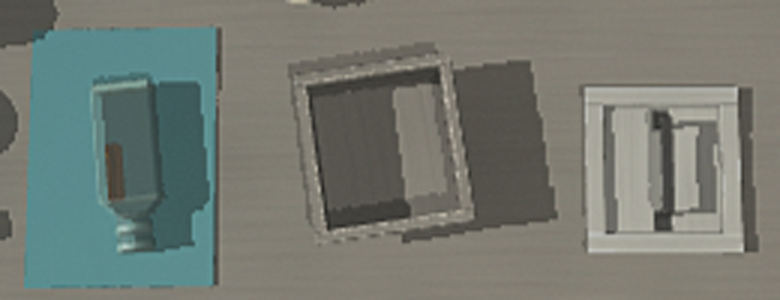

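The documented keys only shift the tool and turn it about its own z, so a direct tilt isn't available. I'll check how the arm behaves at the edge of its reach, high above the table, because the tilt has to come from somewhere.

```bash
python3 -m crank '[{"z":-50},{"z":-50},{"z":-50},{"y":50},{"y":50},{"y":50},{"y":50},{"y":50},{"y":50},{"y":50},{"y":50}]' -1
python3 - <<'E'
from h import *
o=status.get_obs(); print(o["time_s"],o["joint_pos"].round(3),o["eef_pos"].round(1),R.from_quat(o["orientation"]).as_matrix().round(3).tolist(),o["force"].round(1))
c={}
for n in("top",): c=capture(n)
im=cv2.imread("pics/topc.png"); t=cv2.imread("pics/top0.png")
hsv=cv2.cvtColor(t,cv2.COLOR_BGR2HSV)
m=cv2.inRange(hsv,(80,60,60),(105,255,255)); m[:, :110]=0; m[:,200:]=0
k=max(cv2.findContours(m,0,2)[0],key=cv2.contourArea); rr=cv2.minAreaRect(k)
print("mat",rr,onplane(c,cv2.boxPoints(rr),3).round(0).tolist())
def P(l,z): return onplane(c,[(110+u/3,140+v/3) for u,v in l],z).round(1).tolist()
print("pan outer rim",P([(290,68),(443,45),(473,215),(318,242)],65))
print("lid",P([(584,86),(738,86),(744,252),(587,252)],13)); print("lid handle bar",P([(658,112),(664,228)],40))
print("bottle base corners, neck",P([(92,80),(153,75)],25),P([(134,250)],25),P([(100,200),(160,200)],25))
E
```

```text
0.1 [ 1.303  0.116  1.442 -0.     1.584 -0.038] [153.7 657.1 247.6] [[-0.974, 0.228, -0.0], [0.228, 0.974, -0.001], [0.0, -0.001, -1.0]] [-0.4  0.3  0.5]
mat ((149.5, 192.0), (86.0, 63.0), 90.0) [[703.0, 400.0, 3.0], [698.0, 194.0, 3.0], [419.0, 193.0, 3.0], [423.0, 392.0, 3.0]]
pan outer rim [[635.0, 104.3, 65.0], [655.5, -53.3, 65.0], [478.9, -79.3, 65.0], [454.9, 77.1, 65.0]]
lid [[620.6, -202.5, 13.0], [616.8, -365.3, 13.0], [440.5, -361.0, 13.0], [444.0, -198.4, 13.0]]
lid handle bar [[585.2, -274.6, 40.0], [464.3, -274.7, 40.0]]
bottle base corners, neck [[636.7, 318.6, 25.0], [640.6, 253.8, 25.0]] [[455.0, 271.5, 25.0]] [[508.1, 307.8, 25.0], [506.8, 245.0, 25.0]]invalid input at $[0]: expected keys x, y, z, turn
```

```bash
python3 -m crank '[{"x":0,"y":0,"z":-50,"turn":0},{"x":0,"y":0,"z":-50,"turn":0},{"x":0,"y":0,"z":-50,"turn":0},{"x":0,"y":50,"z":0,"turn":0},{"x":0,"y":50,"z":0,"turn":0},{"x":0,"y":50,"z":0,"turn":0},{"x":0,"y":50,"z":0,"turn":0},{"x":0,"y":50,"z":0,"turn":0},{"x":0,"y":50,"z":0,"turn":0},{"x":0,"y":50,"z":0,"turn":0},{"x":0,"y":50,"z":0,"turn":0}]' -1
python3 - <<'E'
from h import *
o=status.get_obs(); print(o["time_s"],o["joint_pos"].round(3),o["eef_pos"].round(1),R.from_quat(o["orientation"]).as_matrix().round(3).tolist(),o["force"].round(1))
E
```

```text
time_s: 1.25
eef_pos: [218.3, 932.1, 380.5]
orientation: [0.115, 0.993, 0.015, 0.002]
force: [-5.9, -25.9, 30.4]
finger_gap: 85.3
1.25 [ 1.314e+00  9.570e-01  7.200e-02  1.000e-03  2.084e+00 -2.700e-02] [218.3 932.1 380.5] [[-0.974, 0.228, 0.007], [0.228, 0.973, 0.029], [0.0, 0.029, -1.0]] [ -5.9 -25.9  30.4]
```

```bash
python3 -m crank '[{"x":0,"y":50,"z":0,"turn":0},{"x":0,"y":50,"z":0,"turn":0},{"x":0,"y":50,"z":0,"turn":0}]' 
python3 -m crank '[{"x":0,"y":-50,"z":0,"turn":0},{"x":0,"y":-50,"z":0,"turn":0},{"x":0,"y":0,"z":0,"turn":0}]'
python3 - <<'E'
from h import *
o=status.get_obs(); print(o["time_s"],o["joint_pos"].round(3),o["eef_pos"].round(1),R.from_quat(o["orientation"]).as_matrix().round(3).tolist(),o["force"].round(1))
E
```

```text
time_s: 1.55
eef_pos: [228.8, 977.0, 336.1]
orientation: [0.114, 0.992, 0.056, 0.006]
force: [0.2, 0.0, 0.1]
finger_gap: 85.9
time_s: 1.85
eef_pos: [220.8, 942.0, 336.1]
orientation: [0.114, 0.992, 0.054, 0.006]
force: [0.6, -0.2, 1.2]
finger_gap: 85.9
1.85 [ 1.313  0.802  0.396  0.003  1.835 -0.027] [220.8 942.  336.1] [[-0.974, 0.226, 0.024], [0.228, 0.968, 0.105], [0.0, 0.108, -0.994]] [ 0.6 -0.2  1.2]
```

Pushing past the reach tilts the tool outward, and the tilt stays afterwards. Next I'll check whether pushing inward at the inner limit tilts it the other way.

```bash
python3 -m crank '[{"x":0,"y":-50,"z":-5,"turn":0},{"x":0,"y":-50,"z":-5,"turn":0},{"x":0,"y":-50,"z":-5,"turn":0},{"x":0,"y":-50,"z":-5,"turn":0},{"x":0,"y":-50,"z":-5,"turn":0},{"x":0,"y":-50,"z":-5,"turn":0},{"x":0,"y":-50,"z":-5,"turn":0},{"x":0,"y":-50,"z":-5,"turn":0},{"x":0,"y":-50,"z":-5,"turn":0},{"x":0,"y":-50,"z":-5,"turn":0},{"x":0,"y":-50,"z":-5,"turn":0}]'
cat > s.py <<'E'
from h import *
o=status.get_obs(); print(o["time_s"],o["joint_pos"].round(3),o["eef_pos"].round(1),R.from_quat(o["orientation"]).as_matrix().round(3).tolist(),o["force"].round(1),o["finger_gap"].round(1))
E
python3 s.py
python3 -m crank '[{"x":0,"y":-30,"z":0,"turn":0},{"x":0,"y":-30,"z":0,"turn":0},{"x":0,"y":-30,"z":0,"turn":0},{"x":0,"y":-30,"z":0,"turn":0},{"x":0,"y":-30,"z":0,"turn":0}]'; python3 s.py
```

```text
time_s: 2.95
eef_pos: [107.3, 455.8, 336.2]
orientation: [0.114, 0.992, 0.057, 0.007]
force: [0.0, -0.6, 0.9]
finger_gap: 85.1
time_s: 3.45
eef_pos: [73.4, 311.2, 319.5]
orientation: [0.114, 0.992, 0.057, 0.007]
force: [0.1, -1.2, 2.0]
finger_gap: 85.7Traceback (most recent call last):
  File "s.py", line 2, in <module>
    o=status.get_obs(); print(o["time_s"],o["joint_pos"].round(3),o["eef_pos"].round(1),R.from_quat(o["orientation"]).as_matrix().round(3).tolist(),o["force"].round(1),o["finger_gap"].round(1))
                                                                                                                                                                        ^^^^^^^^^^^^^^^^^^^^^
AttributeError: 'float' object has no attribute 'round'
Traceback (most recent call last):
  File "s.py", line 2, in <module>
    o=status.get_obs(); print(o["time_s"],o["joint_pos"].round(3),o["eef_pos"].round(1),R.from_quat(o["orientation"]).as_matrix().round(3).tolist(),o["force"].round(1),o["finger_gap"].round(1))
                                                                                                                                                                        ^^^^^^^^^^^^^^^^^^^^^
AttributeError: 'float' object has no attribute 'round'
```

```bash
sed -i 's/o\["finger_gap"\].round(1)/o["finger_gap"]/' s.py; python3 s.py; python3 -m crank '[{"x":0,"y":-30,"z":0,"turn":0},{"x":0,"y":-30,"z":0,"turn":0},{"x":0,"y":-30,"z":0,"turn":0},{"x":0,"y":-30,"z":0,"turn":0}]' >/dev/null; python3 s.py
```

```text
3.45 [ 1.25  -0.786  2.02   0.011  1.792 -0.088] [ 73.4 311.2 319.5] [[-0.974, 0.226, 0.026], [0.228, 0.967, 0.112], [-0.0, 0.115, -0.993]] [ 0.1 -1.2  2. ] 85.69304392837694
3.85 [ 1.243 -0.829  2.024  0.005  1.896 -0.096] [ 65.4 275.5 327.8] [[-0.974, 0.227, 0.012], [0.228, 0.972, 0.05], [0.0, 0.051, -0.999]] [-0.   0.2  0.3] 85.60974458765361
```

```bash
python3 -m crank '[{"x":-50,"y":0,"z":0,"turn":0},{"x":-50,"y":0,"z":0,"turn":0},{"x":-50,"y":0,"z":0,"turn":0},{"x":-50,"y":0,"z":0,"turn":0},{"x":-50,"y":0,"z":0,"turn":0},{"x":0,"y":-45,"z":0,"turn":0},{"x":0,"y":-45,"z":0,"turn":0},{"x":0,"y":-45,"z":0,"turn":0},{"x":0,"y":-35,"z":0,"turn":0}]' >/dev/null; python3 s.py
python3 -m crank '[{"x":27,"y":-12,"z":10,"turn":0},{"x":27,"y":-12,"z":10,"turn":0},{"x":27,"y":-12,"z":10,"turn":0},{"x":27,"y":-12,"z":10,"turn":0}]' >/dev/null; python3 s.py
```

```text
4.75 [ 0.127 -0.83   2.029  0.047  1.944 -1.198] [260.9  71.  324.7] [[-0.974, 0.227, -0.008], [0.227, 0.973, 0.043], [0.017, 0.041, -0.999]] [1.4 0.3 0.4] 85.35919895732805
5.15 [ 0.168 -0.829  2.054  0.041  1.993 -1.162] [241.7  77.2 310.4] [[-0.971, 0.223, -0.082], [0.222, 0.975, 0.024], [0.085, 0.005, -0.996]] [ 0.2 -0.1  0.2] 85.44806537041468
```

```bash
python3 -m crank '[{"x":40,"y":-16,"z":22,"turn":0},{"x":40,"y":-16,"z":22,"turn":0},{"x":40,"y":-16,"z":22,"turn":0},{"x":40,"y":-16,"z":22,"turn":0},{"x":40,"y":-16,"z":22,"turn":0},{"x":40,"y":-16,"z":22,"turn":0}]' >/dev/null; python3 s.py
```

```text
5.75 [ 0.397 -0.829  2.159  0.061  2.048 -0.931] [186.4 121.7 252.4] [[-0.949, 0.209, -0.237], [0.225, 0.974, -0.041], [0.222, -0.092, -0.971]] [0.4 0.3 0.5] 85.44783005003282
```

```bash
python3 -m crank '[{"x":-20,"y":-40,"z":0,"turn":0},{"x":0,"y":-45,"z":0,"turn":0},{"x":45,"y":-10,"z":16,"turn":0},{"x":45,"y":-10,"z":16,"turn":0},{"x":45,"y":-10,"z":16,"turn":0},{"x":45,"y":-10,"z":16,"turn":0},{"x":45,"y":-10,"z":16,"turn":0}]' >/dev/null; python3 s.py
```

```text
6.45 [ 0.454 -0.829  2.143  0.093  2.205 -0.858] [142.5 120.6 274.2] [[-0.913, 0.184, -0.365], [0.233, 0.968, -0.095], [0.336, -0.171, -0.926]] [0.3 1.1 0.4] 85.30047086667305
```

```bash
python3 -m crank '[{"x":-18,"y":-35,"z":0,"turn":0},{"x":-18,"y":-35,"z":0,"turn":0},{"x":-18,"y":-35,"z":0,"turn":0},{"x":-18,"y":-35,"z":0,"turn":0},{"x":38,"y":2,"z":23,"turn":0},{"x":38,"y":2,"z":23,"turn":0},{"x":38,"y":2,"z":23,"turn":0},{"x":38,"y":2,"z":23,"turn":0},{"x":38,"y":2,"z":23,"turn":0}]' >/dev/null; python3 s.py
```

```text
7.35 [ 0.179 -0.829  2.193 -0.03   2.28  -1.186] [147.5  46.3 257. ] [[-0.867, 0.166, -0.47], [0.243, 0.964, -0.109], [0.435, -0.208, -0.876]] [-0.5  0.1  0. ] 85.39293008462043
```

```bash
python3 -m crank '[{"x":-28,"y":-40,"z":-5,"turn":0},{"x":-28,"y":-40,"z":-4,"turn":0},{"x":14,"y":-46,"z":12,"turn":0},{"x":14,"y":-46,"z":12,"turn":0},{"x":30,"y":26,"z":18,"turn":0},{"x":30,"y":26,"z":18,"turn":0}]' >/dev/null; python3 s.py
```

```text
7.95 [-0.181 -0.83   2.204 -0.236  2.262 -1.621] [147.7 -51.1 254.7] [[-0.845, 0.178, -0.504], [0.257, 0.962, -0.091], [0.468, -0.206, -0.859]] [ 0.8  0.1 -0.5] 85.15295131889455
```

```bash
python3 -m crank '[{"x":-8,"y":38,"z":-28,"turn":0},{"x":-8,"y":38,"z":-28,"turn":0},{"x":-8,"y":38,"z":-28,"turn":0},{"x":-8,"y":38,"z":-28,"turn":0},{"x":-8,"y":38,"z":-28,"turn":0},{"x":-8,"y":38,"z":-28,"turn":0},{"x":-8,"y":38,"z":-28,"turn":0},{"x":-8,"y":38,"z":-28,"turn":0},{"x":-8,"y":38,"z":-28,"turn":0},{"x":-8,"y":38,"z":-28,"turn":0},{"x":-8,"y":38,"z":-28,"turn":0},{"x":-8,"y":38,"z":-28,"turn":0},{"x":-8,"y":38,"z":-28,"turn":0},{"x":-8,"y":38,"z":-28,"turn":0},{"x":-8,"y":38,"z":-28,"turn":0}]' >/dev/null; python3 s.py
```

```text
9.45 [ 0.626  0.584  0.612  0.328  2.415 -0.527] [545.4 497.9 438. ] [[-0.849, 0.166, -0.503], [0.247, 0.964, -0.099], [0.468, -0.208, -0.859]] [ 0.4 -1.1  1. ] 85.18031162459995
```

```bash
python3 -m crank '[{"x":-16,"y":32,"z":-27,"turn":0},{"x":-12,"y":24,"z":-20,"turn":0},{"x":-12,"y":24,"z":-20,"turn":0},{"x":-12,"y":24,"z":-20,"turn":0}]' >/dev/null; python3 s.py
```

```text
9.85 [ 0.635  0.928  0.072  0.441  2.582 -0.384] [600.6 550.5 445.1] [[-0.849, 0.174, -0.5], [0.248, 0.965, -0.087], [0.467, -0.198, -0.862]] [-10.9 -12.8  29.1] 85.76044466872746
```

```bash
python3 -m crank '[{"x":-14,"y":30,"z":-25,"turn":0},{"x":-14,"y":30,"z":-25,"turn":0},{"x":-14,"y":30,"z":-25,"turn":0}]' >/dev/null; python3 s.py
```

```text
10.15 [ 0.639  0.944  0.073  0.429  2.505 -0.395] [613.9 571.7 424. ] [[-0.861, 0.2, -0.467], [0.246, 0.969, -0.039], [0.445, -0.148, -0.883]] [0.4 0.6 0.9] 85.26755600584768
```

```bash
python3 -m crank '[{"x":0,"y":0,"z":0,"turn":-6.1},{"x":0,"y":0,"z":0,"turn":-6.1},{"x":0,"y":0,"z":0,"turn":-6.1},{"x":-14,"y":-36,"z":30,"turn":0},{"x":-14,"y":-36,"z":30,"turn":0},{"x":-14,"y":-36,"z":30,"turn":0},{"x":-15,"y":-36,"z":30,"turn":0},{"x":-15,"y":-36,"z":30,"turn":0},{"x":-15,"y":-36,"z":30,"turn":0},{"x":-15,"y":-36,"z":29,"turn":0},{"x":-15,"y":-34,"z":29,"turn":0}]' -1 >/dev/null; python3 s.py
python3 - <<'E'
from h import *
a=capture("top")["image"];b=capture("side")["image"]
A=cv2.resize(a[120:250,100:260],None,fx=2.5,fy=2.5,interpolation=2);B=cv2.resize(b[90:220,170:330],None,fx=2.5,fy=2.5,interpolation=2)
cv2.imwrite("pics/g1.png",np.hstack([A,B]))
E
```

```text
11.25 [ 0.394  0.485  1.115  0.163  2.005 -1.22 ] [630.6 333.  204.2] [[-0.88, -0.076, -0.469], [-0.068, 0.997, -0.035], [0.47, 0.001, -0.883]] [1.  0.7 0.1] 85.20012632218634
```

View pics/g1.png

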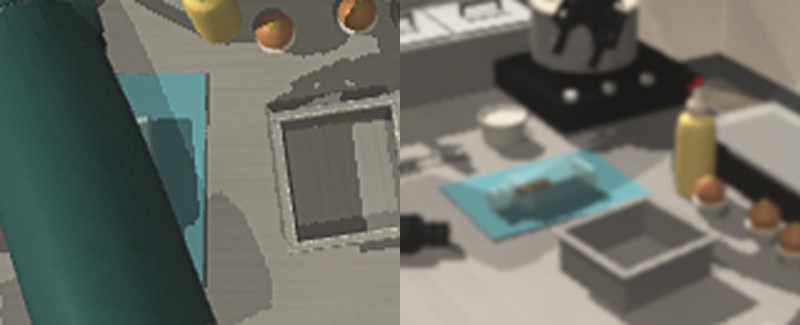

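```bash
python3 -m crank '[{"x":-6,"y":-16,"z":33,"turn":0},{"x":-6,"y":-16,"z":33,"turn":0},{"x":-6,"y":-16,"z":33,"turn":0},{"x":0,"y":0,"z":32,"turn":0},{"x":0,"y":0,"z":0,"turn":0}]' >/dev/null; python3 s.py
python3 - <<'E'
from h import *
b=capture("side")["image"]
cv2.imwrite("pics/g2.png",cv2.resize(b[100:220,180:310],None,fx=5,fy=5,interpolation=2))
c=capture("side"); print(project(c,[[560,280,27],[570,281,39],[455,271.5,39],[635,286,39]]).round(1).tolist())
E
```

```text
11.85 [ 0.355  0.436  1.393  0.134  1.791 -1.294] [586.6 282.9  77.7] [[-0.877, -0.076, -0.474], [-0.067, 0.997, -0.037], [0.476, -0.001, -0.88]] [ 0.3 -1.2  1.3] 85.54310066883116
[[228.6, 161.7], [230.7, 158.3], [205.4, 166.2], [244.3, 154.1]]
```

View pics/g2.png

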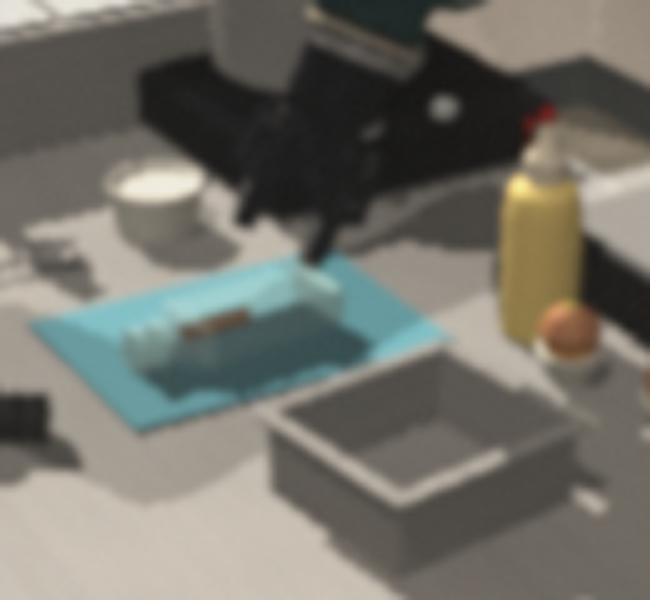

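```bash
python3 -m crank '[{"x":0,"y":0,"z":20,"turn":0},{"x":0,"y":0,"z":20,"turn":0},{"x":0,"y":0,"z":17,"turn":0},{"x":0,"y":0,"z":0,"turn":0}]' ; python3 -m crank '[{"x":0,"y":0,"z":0,"turn":0},{"x":0,"y":0,"z":0,"turn":0},{"x":0,"y":0,"z":0,"turn":0},{"x":0,"y":0,"z":0,"turn":0},{"x":0,"y":0,"z":0,"turn":0}]' 1 70; python3 s.py
```

```text
time_s: 12.35
eef_pos: [560.8, 281.2, 28.7]
orientation: [-0.037, 0.969, -0.01, -0.245]
force: [-0.3, 0.2, -0.3]
finger_gap: 85.1
time_s: 12.85
eef_pos: [562.5, 281.3, 30.8]
orientation: [-0.037, 0.969, -0.009, -0.243]
force: [2.7, 0.8, 6.0]
finger_gap: 64.4
12.85 [ 0.364  0.43   1.481  0.137  1.703 -1.297] [562.5 281.3  30.8] [[-0.879, -0.076, -0.471], [-0.067, 0.997, -0.035], [0.472, 0.001, -0.882]] [2.7 0.8 6. ] 64.4489058112879
```

```bash
python3 -m crank '[{"x":7,"y":0,"z":-13,"turn":0},{"x":18,"y":0,"z":-34,"turn":0},{"x":18,"y":0,"z":-34,"turn":0},{"x":18,"y":0,"z":-34,"turn":0},{"x":18,"y":0,"z":-34,"turn":0},{"x":12,"y":-20,"z":-10,"turn":0},{"x":12,"y":-36,"z":6,"turn":0},{"x":12,"y":-36,"z":6,"turn":0},{"x":12,"y":-36,"z":6,"turn":0},{"x":12,"y":-36,"z":6,"turn":0},{"x":12,"y":-36,"z":6,"turn":0},{"x":12,"y":-36,"z":6,"turn":0},{"x":6,"y":-30,"z":4,"turn":0},{"x":0,"y":0,"z":0,"turn":0}]' ; python3 s.py
python3 - <<'E'
from h import *
a=capture("side")["image"];cv2.imwrite("pics/l1.png",cv2.resize(a[60:230,150:350],None,fx=3,fy=3,interpolation=2))
E
```

```text
time_s: 14.25
eef_pos: [488.8, 5.9, 215.4]
orientation: [-0.035, 0.969, -0.01, -0.244]
force: [0.5, 1.2, -4.2]
finger_gap: 64.8
14.25 [-0.016  0.017  1.652 -0.047  1.964 -1.667] [488.8   5.9 215.4] [[-0.879, -0.073, -0.472], [-0.064, 0.997, -0.036], [0.473, -0.001, -0.881]] [ 0.5  1.2 -4.2] 64.78512280076878
```

View pics/l1.png

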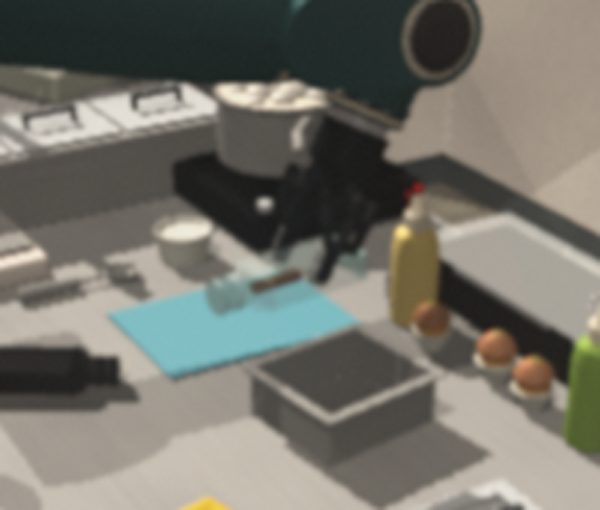

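The bottle is gripped, level and above the pan area, with the stick still inside. I'll turn about the tilted tool axis with the +y wall downward, so the stick stays caught.

```bash
python3 -m crank '[{"x":0,"y":0,"z":0,"turn":4},{"x":0,"y":0,"z":0,"turn":8},{"x":0,"y":0,"z":0,"turn":8.5},{"x":0,"y":0,"z":0,"turn":8.5},{"x":0,"y":0,"z":0,"turn":8.5},{"x":0,"y":0,"z":0,"turn":8.5},{"x":0,"y":0,"z":0,"turn":8.5},{"x":0,"y":0,"z":0,"turn":8.5},{"x":0,"y":0,"z":0,"turn":8.5},{"x":0,"y":0,"z":0,"turn":8.5},{"x":0,"y":0,"z":0,"turn":8.5},{"x":0,"y":0,"z":0,"turn":8.5},{"x":0,"y":0,"z":0,"turn":8.5},{"x":0,"y":0,"z":0,"turn":8.5},{"x":0,"y":0,"z":0,"turn":8.5},{"x":0,"y":0,"z":0,"turn":8.5},{"x":0,"y":0,"z":0,"turn":8.5},{"x":0,"y":0,"z":0,"turn":5},{"x":0,"y":0,"z":0,"turn":0}]' >/dev/null
cat > m.py <<'E'
from h import *
import sys
o=status.get_obs();T=R.from_quat(o["orientation"]).as_matrix();p=o["eef_pos"]
mouth=p+T@np.array([90,0,59]); xb=-T@np.array([.881,0,.472]); yb=T[:,1]
print(o["time_s"],"tcp",p.round(1),"mouth",mouth.round(1),"neckdown",np.degrees(np.arcsin(xb[2])).round(1),"lean(+y up)",np.degrees(np.arcsin(yb[2])).round(1),"j",o["joint_pos"].round(2),"gap",round(o["finger_gap"],1),"F",o["force"].round(1))
if len(sys.argv)>3: print("to target, tool axes",(T.T@(np.array(list(map(float,sys.argv[1:4])))-mouth)).round(1))
E
python3 m.py 541 10 88
```

```text
16.2 tcp [489.5   9.3 214.6] mouth [522.1  64.1 127.9] neckdown 49.1 lean(+y up) -15.9 j [-0.01  0.02  1.65 -0.04  1.96  0.86] gap 64.5 F [ 0.9 -0.5 -3.7]
to target, tool axes [-6.1 63.6 28.2]
```

```bash
python3 -m crank '[{"x":-2,"y":22,"z":10,"turn":0},{"x":-2,"y":21,"z":9,"turn":0},{"x":-2,"y":21,"z":9,"turn":0},{"x":0,"y":0,"z":0,"turn":0},{"x":0,"y":0,"z":0,"turn":0}]' >/dev/null; python3 m.py 541 10 88
python3 -m crank '[{"x":0,"y":-12.6,"z":0,"turn":8},{"x":0,"y":-12.6,"z":0,"turn":8},{"x":0,"y":-12.6,"z":0,"turn":8},{"x":0,"y":-12.6,"z":0,"turn":8},{"x":0,"y":-12.6,"z":0,"turn":8},{"x":0,"y":-12.6,"z":0,"turn":8},{"x":0,"y":-12.6,"z":0,"turn":8},{"x":0,"y":-12.6,"z":0,"turn":8},{"x":0,"y":-12.6,"z":0,"turn":8},{"x":0,"y":-12.6,"z":0,"turn":8},{"x":0,"y":-12.6,"z":0,"turn":8},{"x":0,"y":0,"z":0,"turn":0}]' >/dev/null; python3 m.py 541 10 88
python3 - <<'E'
from h import *
a=capture("side")["image"];cv2.imwrite("pics/w1.png",cv2.resize(a[90:230,190:330],None,fx=4,fy=4,interpolation=2))
E
```

```text
16.7 tcp [508.7 -46.2 173.4] mouth [541.    8.7  86.7] neckdown 49.1 lean(+y up) -16.1 j [-0.1   0.09  1.65 -0.09  1.89  0.77] gap 64.8 F [-0.2  0.2 -3.8]
to target, tool axes [ 0.3 -1.4 -1.2]
17.9 tcp [508.   80.7 169.1] mouth [533.5  10.9  91.3] neckdown 42.0 lean(+y up) 22.2 j [0.1  0.1  1.64 0.01 1.89 2.52] gap 64.7 F [-0.   1.2 -3.6]
to target, tool axes [ 6.  -5.5 -0.6]
```

View pics/w1.png

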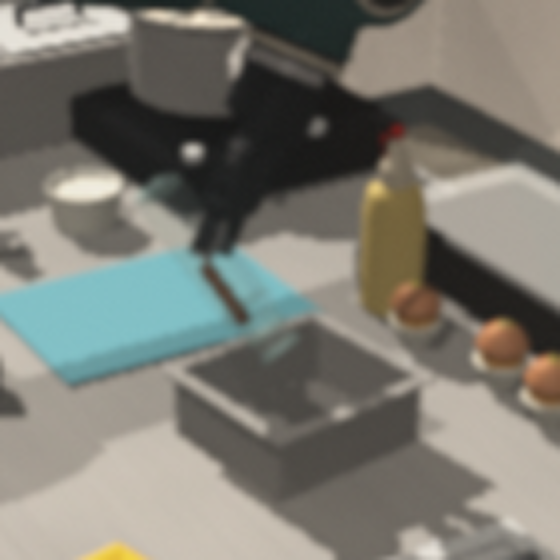

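The bottle leans 22° with the stick still inside, now on the other wall. I'll keep rocking.

```bash
python3 -m crank '[{"x":0,"y":12.6,"z":0,"turn":-8},{"x":0,"y":12.6,"z":0,"turn":-8},{"x":0,"y":12.6,"z":0,"turn":-8},{"x":0,"y":12.6,"z":0,"turn":-8},{"x":0,"y":12.6,"z":0,"turn":-8},{"x":0,"y":12.6,"z":0,"turn":-8},{"x":0,"y":12.6,"z":0,"turn":-8},{"x":0,"y":12.6,"z":0,"turn":-8},{"x":0,"y":12.6,"z":0,"turn":-8},{"x":0,"y":12.6,"z":0,"turn":-8},{"x":0,"y":12.6,"z":0,"turn":-8},{"x":0,"y":12.6,"z":0,"turn":-8},{"x":0,"y":12.6,"z":0,"turn":-8}]' >/dev/null; python3 m.py 541 10 88
cat > b.py <<'E'
from h import *
for n in("side","top"):
    c=capture(n);im=c["image"];h=cv2.cvtColor(im,cv2.COLOR_BGR2HSV)
    m=cv2.inRange(h,(2,70,30),(18,255,200)); q=project(c,[[455,-90,65],[455,110,65],[660,-60,65],[640,300,65],[480,-20,250],[460,150,200]])
    x0,y0=q.min(0).astype(int)-5;x1,y1=q.max(0).astype(int)+5
    k,l,st,ce=cv2.connectedComponentsWithStats(m)
    print(n,[(st[i,4],ce[i].round(1).tolist(),onplane(c,[ce[i]],12).round(0).tolist()[0]) for i in range(1,k) if st[i,4]>3 and x0<ce[i][0]<x1 and y0<ce[i][1]<y1])
    cv2.imwrite(f"pics/b_{n}.png",im)
E
python3 b.py
python3 -m crank '[{"x":0,"y":-12.6,"z":0,"turn":8},{"x":0,"y":-12.6,"z":0,"turn":8},{"x":0,"y":-12.6,"z":0,"turn":8},{"x":0,"y":-12.6,"z":0,"turn":8},{"x":0,"y":-12.6,"z":0,"turn":8},{"x":0,"y":-12.6,"z":0,"turn":8},{"x":0,"y":-12.6,"z":0,"turn":8},{"x":0,"y":-12.6,"z":0,"turn":8},{"x":0,"y":-12.6,"z":0,"turn":8},{"x":0,"y":-12.6,"z":0,"turn":8},{"x":0,"y":-12.6,"z":0,"turn":8},{"x":0,"y":-12.6,"z":0,"turn":8},{"x":0,"y":-12.6,"z":0,"turn":8}]' >/dev/null; python3 m.py 541 10 88; python3 b.py
```

```text
19.25 tcp [508.7 -63.3 175.3] mouth [524.    9.   97.1] neckdown 42.2 lean(+y up) -21.9 j [-0.12  0.09  1.64 -0.1   1.89  0.45] gap 64.6 F [-1.3  0.4 -3.9]
to target, tool axes [11.6 15.4 -0.1]
side [(np.int32(129), [293.5, 165.8], [777.0, 144.0, 12.0])]
top []
20.65 tcp [490.   79.2 179.4] mouth [515.3   9.1 101.7] neckdown 41.9 lean(+y up) 22.2 j [0.1  0.05 1.67 0.01 1.91 2.52] gap 64.3 F [-0.2  0.3 -3.4]
to target, tool axes [ 18.4 -22.6  -0.1]
side [(np.int32(133), [293.4, 165.7], [777.0, 145.0, 12.0])]
top [(np.int32(114), [248.9, 196.8], [534.0, -23.0, 12.0])]
```

```bash
python3 -m crank '[{"x":0,"y":0,"z":0,"turn":0},{"x":0,"y":0,"z":0,"turn":0},{"x":0,"y":0,"z":0,"turn":0}]' >/dev/null;python3 b.py
python3 - <<'E'
from h import *
a=cv2.imread("pics/b_top.png");b=cv2.imread("pics/b_side.png")
cv2.imwrite("pics/d1.png",np.hstack([cv2.resize(a[140:240,190:290],(400,400),interpolation=2),cv2.resize(b[120:220,210:310],(400,400),interpolation=2)]))
E
```

```text
side [(np.int32(133), [293.4, 165.7], [777.0, 145.0, 12.0])]
top [(np.int32(114), [248.9, 196.8], [534.0, -23.0, 12.0])]
```

View pics/d1.png

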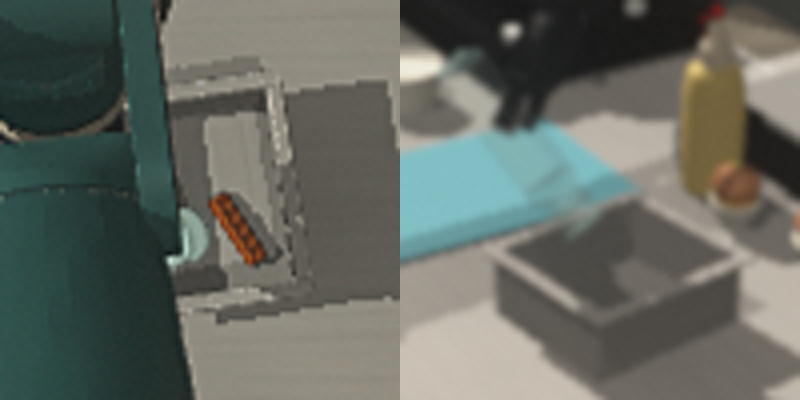

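The stick lies on the pan floor and the bottle is empty. Now I'll raise the bottle and turn it back.

```bash
cat > t.py <<'E'
from h import *
import sys
o=status.get_obs();T=R.from_quat(o["orientation"]).as_matrix();p=o["eef_pos"]
a=list(map(float,sys.argv[1:]))
print("t",o["time_s"],"p",p.round(1),"up axes",T[2].round(3),"tool z",T[:,2].round(3),"y",T[:,1].round(3),"j",o["joint_pos"].round(2))
if a: print("delta tool",(T.T@(np.array(a[:3])-p)).round(1))
ref=np.array([-.064,.997,-.001]); print("turn",np.degrees(np.arctan2(-ref@T[:,0],ref@T[:,1])).round(2))
E
python3 t.py 490 60 260
```

```text
t 21.15 p [490.2  78.3 179. ] up axes [-0.289  0.376 -0.88 ] tool z [-0.473 -0.036 -0.88 ] y [-0.65  -0.66   0.376] j [0.1  0.05 1.67 0.01 1.91 2.51]
delta tool [ -9.8  42.7 -70.5]
turn 128.16
```

```bash
python3 -m crank '[{"x":-5,"y":21,"z":-35,"turn":0},{"x":-5,"y":21,"z":-35,"turn":0},{"x":0,"y":0,"z":0,"turn":-8.5},{"x":0,"y":0,"z":0,"turn":-8.5},{"x":0,"y":0,"z":0,"turn":-8.5},{"x":0,"y":0,"z":0,"turn":-8.5},{"x":0,"y":0,"z":0,"turn":-8.5},{"x":0,"y":0,"z":0,"turn":-8.5},{"x":0,"y":0,"z":0,"turn":-8.5},{"x":0,"y":0,"z":0,"turn":-8.5},{"x":0,"y":0,"z":0,"turn":-8.5},{"x":0,"y":0,"z":0,"turn":-8.5},{"x":0,"y":0,"z":0,"turn":-8.5},{"x":0,"y":0,"z":0,"turn":-8.5},{"x":0,"y":0,"z":0,"turn":-8.5},{"x":0,"y":0,"z":0,"turn":-8.5},{"x":0,"y":0,"z":0,"turn":-8.5},{"x":0,"y":0,"z":0,"turn":-8.5},{"x":0,"y":0,"z":0,"turn":-8.5},{"x":0,"y":0,"z":0,"turn":-8.5}]' >/dev/null; python3 -m crank '[{"x":0,"y":0,"z":0,"turn":-8.5},{"x":0,"y":0,"z":0,"turn":-8.5},{"x":0,"y":0,"z":0,"turn":-8.5},{"x":0,"y":0,"z":0,"turn":-8.5},{"x":0,"y":0,"z":0,"turn":-8.5},{"x":0,"y":0,"z":0,"turn":-8.5},{"x":0,"y":0,"z":0,"turn":-8.5},{"x":0,"y":0,"z":0,"turn":-8.5},{"x":0,"y":0,"z":0,"turn":-8.5},{"x":0,"y":0,"z":0,"turn":-2.3},{"x":0,"y":0,"z":0,"turn":0}]' >/dev/null;python3 t.py 562.5 281.3 60; python3 m.py
```

```text
t 24.25 p [490.1  60.8 259.1] up axes [ 0.474 -0.006 -0.88 ] tool z [-0.473 -0.036 -0.88 ] y [-0.066  0.998 -0.006] j [ 0.07  0.01  1.59 -0.    2.04 -1.56]
delta tool [-170.3  216.4  133.1]
turn -0.03
24.25 tcp [490.1  60.8 259.1] mouth [383.1  53.6 249.9] neckdown -0.1 lean(+y up) -0.3 j [ 0.07  0.01  1.59 -0.    2.04 -1.56] gap 64.3 F [ 0.1  0.2 -3.2]
```

```bash
python3 -m crank '[{"x":-21,"y":27,"z":17,"turn":0},{"x":-21,"y":27,"z":17,"turn":0},{"x":-21,"y":27,"z":17,"turn":0},{"x":-21,"y":27,"z":17,"turn":0},{"x":-21,"y":27,"z":17,"turn":0},{"x":-21,"y":27,"z":16,"turn":0},{"x":-22,"y":27,"z":16,"turn":0},{"x":-22,"y":27,"z":16,"turn":0},{"x":0,"y":0,"z":0,"turn":0}]' >/dev/null;python3 t.py 562.5 281.3 32
```

```text
t 25.15 p [561.6 282.9  55.9] up axes [ 0.478 -0.008 -0.878] tool z [-0.477 -0.038 -0.878] y [-0.066  0.998 -0.008] j [ 0.37  0.41  1.46  0.14  1.75 -1.28]
delta tool [-12.1  -1.4  20.6]
turn -0.1
```

```bash
python3 -m crank '[{"x":-4,"y":0,"z":7,"turn":0},{"x":-4,"y":0,"z":7,"turn":0},{"x":-3,"y":0,"z":5,"turn":0},{"x":-1,"y":0,"z":2,"turn":0},{"x":0,"y":0,"z":0,"turn":0}]' ; python3 t.py
```

```text
time_s: 25.65
eef_pos: [563.1, 280.4, 35.8]
orientation: [-0.031, 0.969, -0.011, -0.244]
force: [-0.3, 0.1, -4.5]
finger_gap: 64.5
t 25.65 p [563.1 280.4  35.8] up axes [ 0.475 -0.006 -0.88 ] tool z [-0.473 -0.036 -0.88 ] y [-0.065  0.998 -0.006] j [ 0.36  0.43  1.48  0.14  1.71 -1.28]
turn -0.11
```

```bash
python3 -m crank '[{"x":-0.5,"y":0,"z":0.9,"turn":0},{"x":-0.5,"y":0,"z":0.9,"turn":0},{"x":-0.5,"y":0,"z":0.9,"turn":0},{"x":-0.5,"y":0,"z":0.9,"turn":0},{"x":-0.3,"y":0,"z":0.5,"turn":0},{"x":0,"y":0,"z":0,"turn":0}]'
```

```text
time_s: 26.25
eef_pos: [563.2, 280.8, 31.1]
orientation: [-0.031, 0.969, -0.011, -0.244]
force: [0.3, 0.9, -3.1]
finger_gap: 64.8
```

```bash
python3 -m crank '[{"x":-0.3,"y":0,"z":0.5,"turn":0},{"x":-0.3,"y":0,"z":0.5,"turn":0},{"x":0,"y":0,"z":0,"turn":0}]'; python3 -m crank '[{"x":0,"y":0,"z":0,"turn":0},{"x":0,"y":0,"z":0,"turn":0},{"x":0,"y":0,"z":0,"turn":0},{"x":0,"y":0,"z":0,"turn":0},{"x":0,"y":0,"z":0,"turn":0}]' -1; python3 t.py
```

```text
time_s: 26.55
eef_pos: [563.3, 280.8, 31.0]
orientation: [-0.031, 0.969, -0.011, -0.245]
force: [-4.0, -2.0, 7.5]
finger_gap: 65.2
time_s: 27.05
eef_pos: [563.3, 280.8, 29.9]
orientation: [-0.031, 0.969, -0.011, -0.244]
force: [-0.3, 0.0, -0.0]
finger_gap: 85.3
t 27.05 p [563.3 280.8  29.9] up axes [ 0.474 -0.006 -0.88 ] tool z [-0.473 -0.036 -0.88 ] y [-0.065  0.998 -0.006] j [ 0.36  0.43  1.48  0.14  1.7  -1.29]
turn -0.08
```

```bash
python3 -m crank '[{"x":0,"y":0,"z":-20,"turn":0},{"x":0,"y":0,"z":-35,"turn":0},{"x":0,"y":0,"z":-50,"turn":0},{"x":0,"y":0,"z":-50,"turn":0},{"x":0,"y":0,"z":-50,"turn":0}]' >/dev/null;python3 t.py 820 60 460
python3 - <<'E'
from h import *
a=capture("side")["image"];cv2.imwrite("pics/p1.png",cv2.resize(a[110:270,180:380],None,fx=4,fy=3.75,interpolation=2))
E
```

```text
t 27.55 p [660.8 288.1 212.3] up axes [ 0.474 -0.006 -0.88 ] tool z [-0.473 -0.036 -0.88 ] y [-0.065  0.998 -0.006] j [ 0.33  0.51  1.07  0.13  2.04 -1.27]
delta tool [  -9.9 -239.6 -285. ]
turn -0.08
```

View pics/p1.png

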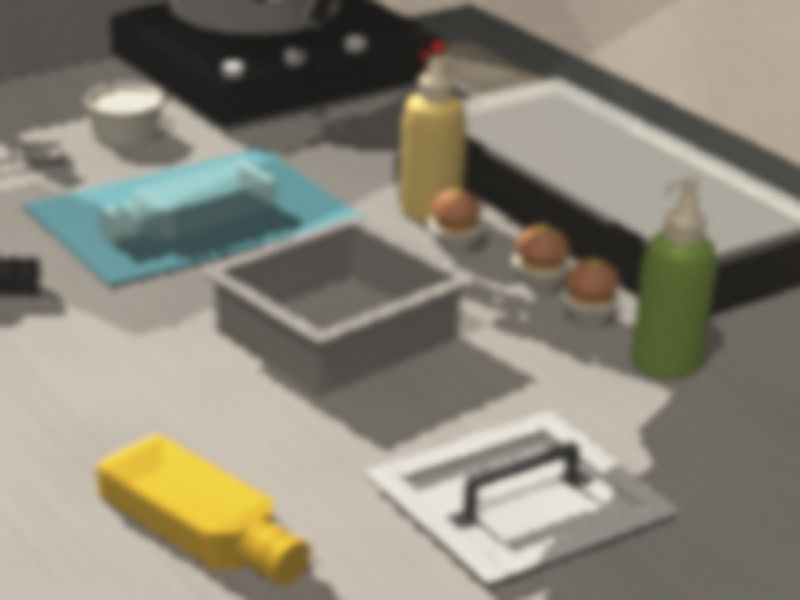

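```bash
python3 -m crank '[{"x":-1,"y":-25,"z":-38,"turn":0},{"x":-1,"y":-28,"z":-38,"turn":0},{"x":-1,"y":-30,"z":-38,"turn":0},{"x":-1,"y":-30,"z":-36,"turn":0},{"x":-1,"y":-30,"z":-36,"turn":0},{"x":-1,"y":-30,"z":-36,"turn":0},{"x":-1,"y":-30,"z":-36,"turn":0},{"x":-1,"y":-30,"z":-26,"turn":0}]' >/dev/null;python3 t.py 860 65 480
```

```text
t 28.4 p [801.7  86.  436.3] up axes [ 0.472 -0.006 -0.882] tool z [-0.47  -0.037 -0.882] y [-0.067  0.998 -0.006] j [ 0.08  0.92  0.09 -0.    2.62 -1.56]
delta tool [-29.5 -25.1 -65.2]
turn -0.0
```

```bash
python3 -m crank '[{"x":-15,"y":-2,"z":-30,"turn":0},{"x":-20,"y":-2,"z":-40,"turn":0},{"x":-20,"y":0,"z":-40,"turn":0},{"x":-22,"y":0,"z":-40,"turn":0},{"x":-24,"y":0,"z":-38,"turn":0},{"x":-26,"y":0,"z":-38,"turn":0}]' >/dev/null;python3 t.py 860 65 480
```

```text
t 29.0 p [808.   77.7 459.8] up axes [ 0.377 -0.003 -0.926] tool z [-0.376 -0.027 -0.926] y [-0.065  0.998 -0.003] j [ 0.07  0.89  0.07 -0.    2.56 -1.57]
delta tool [-39.7 -16.1 -37.9]
turn 0.02
```

```bash
python3 -m crank '[{"x":-44,"y":0,"z":-22,"turn":0},{"x":-44,"y":0,"z":-22,"turn":0},{"x":-44,"y":0,"z":-22,"turn":0},{"x":-44,"y":0,"z":-22,"turn":0},{"x":-44,"y":0,"z":-22,"turn":0},{"x":-44,"y":0,"z":-22,"turn":0},{"x":-44,"y":0,"z":-22,"turn":0},{"x":-44,"y":0,"z":-22,"turn":0}]' >/dev/null;python3 t.py 860 65 480
```

```text
t 29.8 p [904.8  76.9 354.9] up axes [ 0.211  0.002 -0.977] tool z [-0.211 -0.011 -0.977] y [-0.063  0.998  0.002] j [ 0.06  0.99  0.07  0.    2.29 -1.58]
delta tool [  70.9   -8.7 -112.7]
turn -0.01
```

```bash
python3 -m crank '[{"x":-42,"y":0,"z":-26,"turn":0},{"x":-42,"y":0,"z":-26,"turn":0},{"x":-42,"y":0,"z":-26,"turn":0},{"x":-42,"y":0,"z":-26,"turn":0},{"x":-42,"y":0,"z":-26,"turn":0},{"x":-42,"y":0,"z":-26,"turn":0}]' >/dev/null;python3 t.py 860 65 480
```

```text
t 30.4 p [945.5  74.8 356.7] up axes [ 0.049  0.006 -0.999] tool z [-0.049  0.002 -0.999] y [-0.062  0.998  0.006] j [ 0.05  0.98  0.07  0.01  2.14 -1.58]
delta tool [  91.9   -3.8 -119. ]
turn -0.07
```

```bash
python3 -m crank '[{"x":-42,"y":0,"z":-26,"turn":0},{"x":-30,"y":0,"z":-18,"turn":0},{"x":40,"y":-20,"z":0,"turn":0},{"x":45,"y":-20,"z":0,"turn":0}]' >/dev/null;python3 t.py
python3 - <<'E'
from h import *
a=cv2.imread("pics/top0.png")
P=cv2.resize(a[148:226,200:278],(468,468),interpolation=cv2.INTER_CUBIC) #x6
L=cv2.resize(a[160:228,300:362],None,fx=5,fy=5,interpolation=cv2.INTER_CUBIC)
o=np.zeros((468,790,3),np.uint8);o[:,:468]=P;o[:340,475:785]=L
cv2.imwrite("pics/z.png",o)
g=cv2.cvtColor(a,cv2.COLOR_BGR2GRAY);m=(g>150).astype(np.uint8);m[:,:300]=0;m[:,365:]=0;m[:160]=0;m[230:]=0
m=cv2.morphologyEx(m,3,np.ones((5,5)));k=max(cv2.findContours(m,0,2)[0],key=cv2.contourArea);print(cv2.minAreaRect(k))
E
```

```text
t 30.8 p [920.6  52.5 365.6] up axes [ 0.004  0.006 -1.   ] tool z [-0.004  0.006 -1.   ] y [-0.063  0.998  0.006] j [ 0.03  0.77  0.39  0.01  1.98 -1.6 ]
turn -0.06
((331.0, 196.0), (54.0, 52.0), 90.0)
```

View pics/z.png

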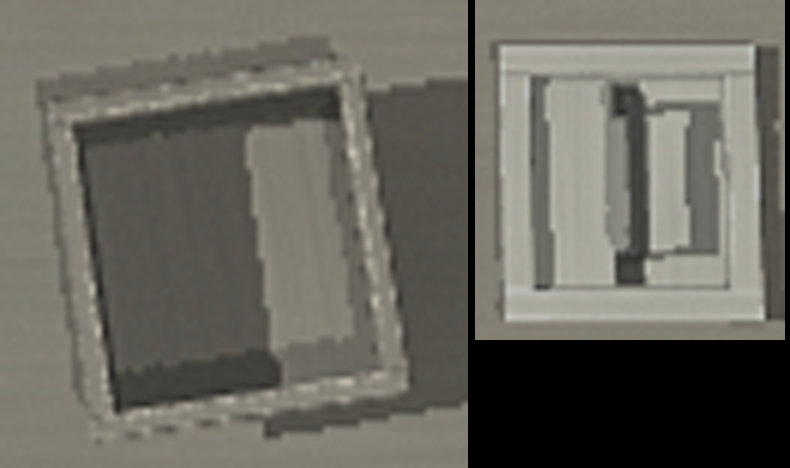

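```bash
cat > pl.py <<'E'
from h import *
c=capture("top")
def W(l,s,ox,oy,z): return onplane(c,[((u+.5)/s-.5+ox,(v+.5)/s-.5+oy) for u,v in l],z)
p=W([(75,122),(337,88),(382,372),(115,412)],6,200,148,65)
l=W([(25,45),(279,45),(289,320),(30,320)],5,300,160,13)
hb=W([(157,88),(157,282)],5,300,160,40)
for n,q in(("pan",p),("lid",l)):
    print(n,q.round(1)[:,:2].tolist(),"c",q.mean(0).round(1),"edges x",np.linalg.norm(q[0]-q[3]).round(0),np.linalg.norm(q[1]-q[2]).round(0),"y",np.linalg.norm(q[0]-q[1]).round(0),np.linalg.norm(q[3]-q[2]).round(0),
     "yaw",[np.degrees(np.arctan2(d[1],d[0])).round(1) for d in(q[0]-q[3],q[1]-q[2])],[np.degrees(np.arctan2(-d[0],d[1])).round(1) for d in(q[0]-q[1],q[3]-q[2])])
print("bar",hb.round(1).tolist())
E
python3 pl.py; python3 t.py 530 -282 200
```

```text
pan [[618.0, 87.7], [632.7, -46.9], [485.5, -66.1], [468.2, 68.6]] c [551.1  10.8  65. ] edges x 151.0 148.0 y 135.0 136.0 yaw [np.float64(7.2), np.float64(7.4)] [np.float64(6.2), np.float64(7.3)]
lid [[620.8, -202.3], [617.0, -363.4], [441.8, -359.2], [445.3, -198.2]] c [ 531.2 -280.8   13. ] edges x 176.0 175.0 y 161.0 161.0 yaw [np.float64(-1.3), np.float64(-1.4)] [np.float64(-1.3), np.float64(-1.2)]
bar [[585.5, -279.8, 40.0], [464.4, -273.7, 40.0]]
t 30.85 p [916.8  50.2 365.3] up axes [ 0.008  0.006 -1.   ] tool z [-0.009  0.006 -1.   ] y [-0.061  0.998  0.006] j [ 0.03  0.76  0.41  0.01  1.98 -1.6 ]
delta tool [ 405.1 -308.8  166.9]
turn -0.15
```

```bash
python3 -m crank '[{"x":37,"y":-28,"z":5,"turn":0},{"x":37,"y":-28,"z":5,"turn":0},{"x":37,"y":-28,"z":10,"turn":0},{"x":37,"y":-28,"z":15,"turn":0},{"x":37,"y":-28,"z":18,"turn":0},{"x":37,"y":-28,"z":18,"turn":0},{"x":37,"y":-28,"z":18,"turn":0},{"x":37,"y":-28,"z":18,"turn":0},{"x":37,"y":-28,"z":18,"turn":0},{"x":37,"y":-28,"z":18,"turn":0},{"x":35,"y":-28,"z":18,"turn":0},{"x":0,"y":0,"z":0,"turn":4.8},{"x":0,"y":0,"z":0,"turn":0}]' -1 >/dev/null;python3 t.py 531 -281 46
python3 - <<'E'
from h import *
a=capture("side");print(project(a,[[531,-281,42]]))
E
```

```text
t 32.15 p [ 547.9 -269.6  209.4] up axes [ 0.003  0.006 -1.   ] tool z [-0.003  0.006 -1.   ] y [0.025 1.    0.006] j [-0.5  -0.01  1.63  0.    1.52 -2.05]
delta tool [ 16.1 -12.7 163.4]
turn -5.09
[[310.37083435 232.68236317]]
```

```bash
python3 -m crank '[{"x":6,"y":-5,"z":38,"turn":0},{"x":6,"y":-5,"z":38,"turn":0},{"x":4,"y":-3,"z":30,"turn":0},{"x":0,"y":0,"z":20,"turn":0},{"x":0,"y":0,"z":0,"turn":0}]' >/dev/null;python3 t.py 531 -281 46
python3 - <<'E'
from h import *
a=capture("side")["image"];cv2.imwrite("pics/h1.png",cv2.resize(a[190:270,260:360],None,fx=7,fy=7,interpolation=2))
E
```

```text
t 32.7 p [ 531.5 -279.6   80.6] up axes [ 0.007  0.008 -1.   ] tool z [-0.007  0.008 -1.   ] y [0.018 1.    0.008] j [-0.53  0.06  1.78  0.    1.31 -2.08]
delta tool [ 0.3 -1.7 34.6]
turn -4.72
```

View pics/h1.png

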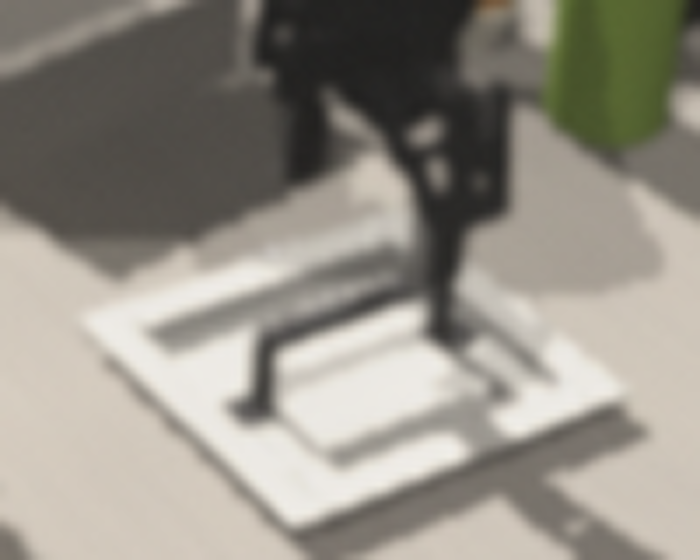

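```bash
python3 -m crank '[{"x":0,"y":-1.5,"z":18,"turn":0},{"x":0,"y":0,"z":16,"turn":0},{"x":0,"y":0,"z":0,"turn":0}]'; python3 -m crank '[{"x":0,"y":0,"z":0,"turn":0},{"x":0,"y":0,"z":0,"turn":0},{"x":0,"y":0,"z":0,"turn":0},{"x":0,"y":0,"z":0,"turn":0},{"x":0,"y":0,"z":0,"turn":0},{"x":0,"y":0,"z":0,"turn":0},{"x":0,"y":0,"z":0,"turn":0},{"x":0,"y":0,"z":0,"turn":0}]' 1 80; python3 t.py
```

```text
time_s: 33.05
eef_pos: [531.4, -281.4, 47.7]
orientation: [0.01, 1.0, 0.004, -0.003]
force: [-0.2, -0.3, 0.4]
finger_gap: 85.1
time_s: 33.85
eef_pos: [531.8, -282.1, 49.6]
orientation: [0.011, 1.0, 0.003, -0.002]
force: [0.2, 1.4, 5.9]
finger_gap: 9.5
t 33.85 p [ 531.8 -282.1   49.6] up axes [ 0.003  0.006 -1.   ] tool z [-0.003  0.006 -1.   ] y [0.021 1.    0.006] j [-0.53  0.09  1.8   0.    1.26 -2.08]
turn -4.9
```

```bash
python3 -m crank '[{"x":0,"y":0,"z":-10,"turn":0},{"x":0,"y":0,"z":-35,"turn":0},{"x":0,"y":0,"z":-40,"turn":0},{"x":0,"y":0,"z":-25,"turn":0},{"x":0,"y":30,"z":0,"turn":0},{"x":-3,"y":40,"z":0,"turn":0},{"x":-3,"y":45,"z":0,"turn":0},{"x":-3,"y":45,"z":0,"turn":0},{"x":-3,"y":45,"z":0,"turn":0},{"x":-3,"y":45,"z":0,"turn":0},{"x":0,"y":30,"z":0,"turn":-4.2},{"x":0,"y":0,"z":0,"turn":-4.3},{"x":0,"y":0,"z":0,"turn":0}]'; python3 t.py 551.7 11 125
```

```text
time_s: 35.15
eef_pos: [552.9, -2.2, 161.0]
orientation: [-0.065, 0.998, 0.003, -0.002]
force: [0.4, -0.7, -1.9]
finger_gap: 9.3
t 35.15 p [552.9  -2.2 161. ] up axes [ 0.003  0.006 -1.   ] tool z [-0.004  0.006 -1.   ] y [-0.13   0.992  0.006] j [-0.05 -0.11  1.81  0.01  1.45 -1.75]
delta tool [-0.6 13.  36.1]
turn 3.78
```

```bash
python3 -m crank '[{"x":0,"y":7,"z":15,"turn":0},{"x":-0.6,"y":6,"z":15,"turn":0},{"x":0,"y":0,"z":6,"turn":0},{"x":0,"y":0,"z":0,"turn":0},{"x":0,"y":0,"z":0,"turn":0}]'; python3 t.py 551.7 11 105
python3 - <<'E'
from h import *
a=capture("top")["image"];b=capture("side")["image"];cv2.imwrite("pics/k_top.png",a);cv2.imwrite("pics/k_side.png",b)
cv2.imwrite("pics/k1.png",np.hstack([cv2.resize(a[140:235,190:285],(400,400),interpolation=2),cv2.resize(b[135:225,220:310],(400,400),interpolation=2)]))
E
```

```text
time_s: 35.65
eef_pos: [551.9, 9.9, 124.6]
orientation: [-0.063, 0.998, 0.003, -0.002]
force: [0.3, -0.1, -2.1]
finger_gap: 9.4
t 35.65 p [551.9   9.9 124.6] up axes [ 0.003  0.007 -1.   ] tool z [-0.004  0.006 -1.   ] y [-0.126  0.992  0.007] j [-0.03 -0.09  1.85  0.01  1.38 -1.73]
delta tool [-0.1  1.  19.6]
turn 3.57
```

View pics/k1.png

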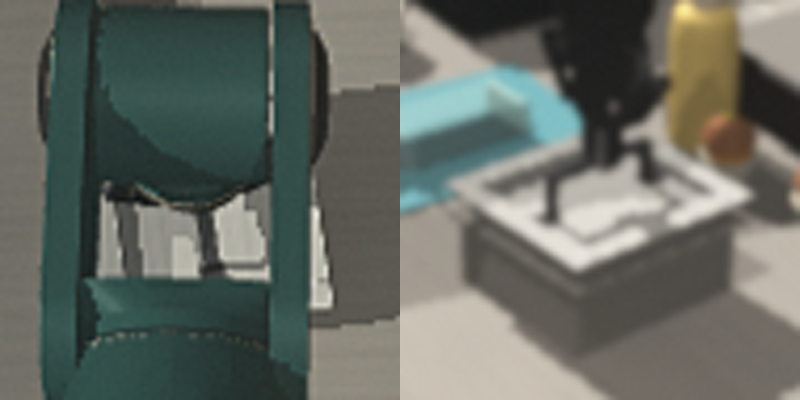

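Run:
```python
from h import *
c=capture("side")
s=400/90
obs=np.array([(455,190),(580,275),(752,195)],float)-[400,0]; px=(obs+.5)/s-.5+[220,135]
print(onplane(c,px,87).round(1).tolist())
a=np.radians(7.4);M=np.array([[np.cos(a),-np.sin(a)],[np.sin(a),np.cos(a)]])
q=np.array([(-88,81),(-88,-81),(88,-81)])@M.T+[551.1,10.8]; print(q.round(1).tolist(),px.round(1).tolist(),project(c,np.c_[q,[87]*3]).round(1).tolist())
# pan rim corners in side view for same comparison, from earlier p1 crop (x4,y3.75, off 180,110)
pp=np.array([((218+.5)/4-.5+180,(283+.5)/3.75-.5+110),((322+.5)/4-.5+180,(338+.5)/3.75-.5+110),((462+.5)/4-.5+180,(285+.5)/3.75-.5+110)])
print(onplane(c,pp,65).round(1).tolist())
```

```text
[[457.6, 66.1, 87.0], [473.1, -89.9, 87.0], [649.3, -57.9, 87.0]]
[[453.4, 79.8], [474.3, -80.9], [648.8, -58.2]] [[232.0, 177.4], [260.1, 196.5], [298.8, 178.5]] [[229.0, 176.0], [258.9, 195.1], [298.8, 178.6]]
[[456.3, 49.6, 65.0], [481.8, -76.7, 65.0], [633.1, -60.7, 65.0]]
```

```bash
python3 -m crank '[{"x":0,"y":1,"z":4,"turn":0},{"x":0,"y":0,"z":4,"turn":0},{"x":0,"y":0,"z":3,"turn":0},{"x":0,"y":0,"z":0,"turn":0}]'; python3 -m crank '[{"x":0,"y":0,"z":2,"turn":0},{"x":0,"y":0,"z":2,"turn":0},{"x":0,"y":0,"z":0,"turn":0}]';python3 -m crank '[{"x":0,"y":0,"z":2,"turn":0},{"x":0,"y":0,"z":1,"turn":0},{"x":0,"y":0,"z":0,"turn":0}]'
```

```text
time_s: 36.2
eef_pos: [551.4, 11.2, 113.0]
orientation: [-0.063, 0.998, 0.003, -0.002]
force: [1.1, 0.1, -2.3]
finger_gap: 9.0
time_s: 36.5
eef_pos: [551.6, 11.2, 109.4]
orientation: [-0.063, 0.998, 0.003, -0.002]
force: [-0.3, 0.2, -3.0]
finger_gap: 9.4
time_s: 36.8
eef_pos: [551.6, 11.2, 106.5]
orientation: [-0.063, 0.998, 0.003, -0.002]
force: [-0.1, -0.4, -1.8]
finger_gap: 9.1
```

```bash
python3 -m crank '[{"x":0,"y":0,"z":1,"turn":0},{"x":0,"y":0,"z":1,"turn":0},{"x":0,"y":0,"z":0,"turn":0}]'; python3 -m crank '[{"x":0,"y":0,"z":0.8,"turn":0},{"x":0,"y":0,"z":0,"turn":0}]'
```

```text
time_s: 37.1
eef_pos: [551.6, 11.3, 104.7]
orientation: [-0.063, 0.998, 0.003, -0.002]
force: [-0.7, 0.2, -3.5]
finger_gap: 9.1
time_s: 37.3
eef_pos: [551.7, 11.3, 104.6]
orientation: [-0.064, 0.998, 0.003, -0.002]
force: [-4.7, -0.1, 5.2]
finger_gap: 9.0
```

Contact came at exactly the expected home height (104.6). I'll release, retreat and check the numbers.

```bash
python3 -m crank '[{"x":0,"y":0,"z":0,"turn":0},{"x":0,"y":0,"z":0,"turn":0},{"x":0,"y":0,"z":0,"turn":0},{"x":0,"y":0,"z":0,"turn":0},{"x":0,"y":0,"z":0,"turn":0},{"x":0,"y":0,"z":0,"turn":0},{"x":0,"y":0,"z":0,"turn":0}]' -1; python3 -m crank '[{"x":0,"y":0,"z":-15,"turn":0},{"x":0,"y":0,"z":-40,"turn":0},{"x":0,"y":0,"z":-50,"turn":0},{"x":0,"y":0,"z":-50,"turn":0},{"x":0,"y":-50,"z":-20,"turn":0},{"x":0,"y":-50,"z":0,"turn":0},{"x":0,"y":-50,"z":0,"turn":0},{"x":0,"y":-50,"z":0,"turn":0},{"x":0,"y":-50,"z":0,"turn":0},{"x":0,"y":-50,"z":0,"turn":0},{"x":0,"y":-50,"z":0,"turn":0},{"x":0,"y":0,"z":0,"turn":0}]'
python3 - <<'E'
from h import *
c=capture("top");im=c["image"];cv2.imwrite("pics/f_top.png",im);b=capture("side");cv2.imwrite("pics/f_side.png",b["image"])
g=cv2.cvtColor(im,cv2.COLOR_BGR2GRAY)
def rect(m,z,name):
    k=max(cv2.findContours(m,0,2)[0],key=cv2.contourArea);q=cv2.boxPoints(cv2.minAreaRect(k));w=onplane(c,q,z)
    e=w[1]-w[0];f=w[2]-w[1];print(name,"c",w.mean(0).round(1),"sides",np.linalg.norm(e).round(0),np.linalg.norm(f).round(0),"yaw mod 90",(np.degrees(np.arctan2(e[1],e[0]))%90).round(1))
for t in(135,150,165):
    m=(g>t).astype(np.uint8);m[:,:190]=0;m[:,290:]=0;m[:140]=0;m[240:]=0
    rect(cv2.morphologyEx(m,3,np.ones((3,3))),68,"lid %d"%t)
d=cv2.absdiff(cv2.imread("pics/top0.png"),im).max(2);m=(d>40).astype(np.uint8)
k,l,st,ce=cv2.connectedComponentsWithStats(m);print([(st[i,4],ce[i].round(0).tolist()) for i in range(1,k) if st[i,4]>15])
E
```

```text
time_s: 38.0
eef_pos: [551.6, 11.3, 103.9]
orientation: [-0.063, 0.998, 0.003, -0.002]
force: [0.2, -0.2, -0.1]
finger_gap: 85.7
time_s: 39.2
eef_pos: [595.7, -338.4, 274.9]
orientation: [-0.061, 0.998, 0.003, -0.002]
force: [-0.5, 0.2, 0.3]
finger_gap: 85.3
lid 135 c [568.2  37.9  68. ] sides 239.0 273.0 yaw mod 90 88.6
lid 150 c [551.2  14.5  68. ] sides 169.0 175.0 yaw mod 90 7.6
lid 165 c [556.2  17.7  68. ] sides 151.0 166.0 yaw mod 90 6.5
[(np.int32(26139), [303.0, 254.0]), (np.int32(1779), [233.0, 187.0]), (np.int32(22), [288.0, 167.0]), (np.int32(60), [312.0, 184.0]), (np.int32(111), [148.0, 197.0]), (np.int32(17), [304.0, 203.0]), (np.int32(25), [510.0, 219.0]), (np.int32(2063), [478.0, 275.0]), (np.int32(1256), [52.0, 269.0]), (np.int32(2528), [114.0, 273.0]), (np.int32(68), [362.0, 266.0]), (np.int32(18), [209.0, 307.0]), (np.int32(5370), [447.0, 352.0]), (np.int32(17), [230.0, 326.0]), (np.int32(25), [1.0, 340.0]), (np.int32(1873), [38.0, 372.0]), (np.int32(28), [217.0, 366.0])]
```

Run:
```python
from rig import r
print(r.hand_in())
```

```text
the job is handed in; nothing more can be done
None
```

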